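# Draw the rinse arm out from under the drain rack

## Robot

A 6-joint arm with a two-finger parallel gripper is mounted at the origin on a cart in front of the work surface, level with it; the furniture and walls round the work are solid. World frame = base frame: x ahead of the robot, y to its left, z up, the work surface at z = 0. Lengths are in m, angles in degrees, forces in N, time in s.
With the tool pointing down it reaches from about 0.375 to 0.9 m from the base axis. Payload 3.1 kg.
Tool frame: the origin (TCP) lies midway between the tips of the shut fingers; the grasp point (between the pads) lies 19 mm behind it; y points along the fingers, z is the direction in which the jaws open and shut, and the axes are right-handed (so a half turn about y gives the same grasp; the last joint's range is limited). The gripper opens to 85 mm and grips with 20 to 120 N. Pads are 22 mm wide; open, the fingers measure 114 mm over their backs; the gripper's body (76 mm by 85 mm) begins 54 mm behind the grasp point. The pads swing forward as they close: fully open they stand 13 mm farther back than shut.
Start: joints at [53.314, 30.224, 82.088, -0, 67.689, -10.227], TCP at [0.278, 0.56, 0.231] pointing down, gripper open.
Joint ranges: [-176.69, 176.69], [-43.24, 126.21], [12.49, 139.97], [-82, 262], [0, 151.66], [-163.58, 163.58]. Speed limits (degrees/s): [159.86, 159.86, 180, 180, 180, 180].

## Interface

Orientations are given as a 3x3 rotation matrix whose columns are the frame's x, y, z axes.
In Python, from bench import robot gives the robot as it stands.
- The arm moves only by the tool carry_out, never from a script. Its arguments are lists of equal length, an entry for each row: "linear": the shift along the tool's x, y, z in m, a list of three; "dr": the turn, a rotation vector about the tool's x, y, z in degrees, a list of three; "jaw": the opening, from 0 (shut) to 1 (fully open). A call has 1 to 8 rows; each row shifts and turns the commanded pose from where the row before left it, along the tool's axes as they then stand; what a row does not reach is not made up. A row lasts 1/12 s, in which the tool goes at most 41.7 mm and 7.16 degrees, less where a joint would pass 70% of its speed; a pose out of reach is approached as far as the arm can. A call with a gripper value outside its range is refused whole. The fingers move at their own pace and stop on an object; the grip force is fixed at half the most. Time passes only in rows, so rows that do not move let the fingers close. It gives the time, the measured TCP pose, the force and the opening at its end, in the units of the state.
- robot.get_state(): the state, without advancing time (a new reading comes with each control period).
- robot.capture(name): name is "scene" or "top"; returns the picture (420x560x3 uint8, red, green, blue); there is no depth.
- robot.calibration(name): a dict with "fx", "fy", "cx", "cy" (pixels), "k1" (the pictures are not rectified: a ray, as slopes to the right and down, at radius r is drawn at 1 + k1 r^2 times it, then the intrinsics apply), "eye" and "attitude" of the camera in the world. Camera axes: x right, y down, z forward; pixel columns grow to the right and rows downward; lengths in m; the calibration is good to about 2 mm. A picture is of the moment at which its call begins. calibration takes no time and is no camera call.
- robot.finish_job(): hands the job in, once; it reports no verdict.
Trained networks look in the newest picture that a camera, given by its name, has taken for a name from the list of things; names that differ only in an ending like _2 or _b are one class to them, and where a whole thing is asked for, a point or a joint stands for the part that bears it (a point fixed in the world has none). Each returns a list of dicts, best first, with "score" (0 to 1); they miss things now and then, are a little off and sometimes report something else, mostly with a low value. They report only what shows in the picture. A call takes as long as a camera call. They do not tell look-alikes from the thing itself.
- robot.look_for(camera, target): "centre" ([column, row] in pixels, amid what is visible of it).
- robot.landmark_of(camera, target): "centre" ([column, row] in pixels: a listed point, or the origin of a listed thing).
The state is a dict: "time_s": time; "joint_positions": joint angles; "dq": joint speeds; "tau": joint torques, N m; "tcp_pos": TCP position; "tcp_rot": TCP orientation; "ft_force": force on the tool from outside, world axes, zero at the start; "moment": the same for the moment, N m; "width": finger opening in m.
Only numpy, scipy, OpenCV 4.12 (cv2) and the standard library are available. Lean on these libraries where they do the work, as an engineer would, in place of code of your own. Each camera call takes 0.05 s, during which the arm holds its last target. There are 200 camera calls.

## Task

The glasswasher's rinse arm (long aluminium tube, blue hub) lies in the soak pan with one end under the wire drain rack, which stays on: slant the arm up through the open part of the pan and draw it out without forcing it against the rack. Then hold it up over the pan so that it drips back into it, with both its ends inside the rim as seen from above, about a hand's breadth (10 cm) or more above the rim and touching nothing but your gripper, and finish while still holding it there, at rest. Leave the fork and spoon lying in the pan, the teacup standing on the rack, and the two mugs where they are.

Things in the scene. Friction and masses are not known exactly. Their poses are not given: they have to be found in the camera images.
- soak_pan: Black rectangular plastic pan standing fixed on the worktop. Origin: centre of its underside; z up, y along its length, the rack lies over its +y end, the -y end is open. Inside 318 (y) x 204 (x) mm, floor 2 mm above the worktop, walls 3 mm, rim top 76 mm above the worktop; the rim's flange reaches 348 (y) x 234 (x) mm overall.
- drain_rack: Flat steel wire grid lying across the +y end of the pan, clipped on (fixed). Origin: centre of its underside, which lies on the rim, 76 mm above the worktop; axes as the pan's. 126 (y) x 224 (x) mm, 5 mm thick, nothing passes between its wires; its free edge is at y = -63 mm in its own frame and the pan is open from there to its -y end wall (185 to 202 mm).
- rinse_arm: The part to take out, loose, 0.13 to 0.25 kg: straight square aluminium tube 20 x 20 mm, 284 mm long with blue end caps (22 mm wide), small jets on top, blue round hub in the middle (34 mm across, 26 mm high, centre of mass). Lies flat on the pan's floor. Origin: centre of its underside; y along the tube (+y end under the rack), z up out of the jets. Free tube to grip across its 20 mm width: 20 to 128 mm from the middle on either side.
- hub (a point): Point on the tube's axis at its middle, 10 mm above the underside.
- rack_end (a point): Point on the tube's axis at the end that starts under the rack (142 mm from the middle).
- open_end (a point): Point on the tube's axis at the other end, in the open part of the pan (142 mm from the middle).
- fork: Steel table fork, 193 x 26 x 15 mm, loose on the pan's floor beside the rinse arm on its +x side, lying lengthwise. Origin: centre of its underside; x along it.
- spoon: Steel table spoon, 188 x 38 x 15 mm, loose on the pan's floor on the -x side of the rinse arm, lying lengthwise. Origin: centre of its underside; x along it.
- teacup: White teacup standing upside down on the drain rack, loose: 71 mm across, 97 mm with its handle, 58 mm high, so its top is 139 mm above the worktop; its handle points away from the rack's free edge. Origin: at its underside, in the middle of cup and handle together; z up.
- picture_mug: White mug with a coloured picture, 73 x 106 x 92 mm, loose on the worktop to the left of the pan. Origin: centre of its underside.
- blue_mug: Dark blue mug, 73 x 105 x 92 mm, loose on the worktop to the right of and behind the pan. Origin: centre of its underside.
Things that resemble listed ones, but are neither listed nor needed, are in the scene too. What is shaped like the picture_mug but green is not meant.

How it is judged (in metres and radians):
On the way:
1. the open-side end has risen out of the pan while the other end is still under the rack, the arm in the fingers (height (world z) of open_end above 0.09 m and height (world z) of rack_end below 0.07 m and y of rack_end in the frame of drain_rack above -0.063 m and contact force between rinse_arm and the fingers above 0.5 N), for 0.1 s.
At the end, for the whole second after the job is handed in: Rinse arm held still in the fingers, both ends of its axis 80 mm or more above the pan's rim and over the pan's inside (no more than 3 mm over the inner edge of the rim), touching nothing else; fork and spoon lie inside the pan; teacup within 25 mm of its place, mugs within 30 mm, all upright (height (world z) of each of rack_end, open_end above 0.156 m and x of rack_end in the frame of soak_pan between -0.105 and 0.105 m and y of rack_end in the frame of soak_pan between -0.162 and 0.162 m and x of open_end in the frame of soak_pan between -0.105 and 0.105 m and y of open_end in the frame of soak_pan between -0.162 and 0.162 m and contact force between rinse_arm and the fingers above 1 N and linear speed of rinse_arm below 0.03 m/s and angular speed of rinse_arm below 0.2 rad/s and contact force between rinse_arm and soak_pan below 0.1 N and contact force between rinse_arm and drain_rack below 0.1 N and contact force between rinse_arm and teacup below 0.1 N and contact force between rinse_arm and fork below 0.1 N and contact force between rinse_arm and spoon below 0.1 N and contact force between rinse_arm and picture_mug below 0.1 N and contact force between rinse_arm and blue_mug below 0.1 N and z of each of fork, spoon in the frame of soak_pan below 0.05 m and x of fork in the frame of soak_pan between -0.102 and 0.102 m and y of fork in the frame of soak_pan between -0.159 and 0.159 m and x of spoon in the frame of soak_pan between -0.102 and 0.102 m and y of spoon in the frame of soak_pan between -0.159 and 0.159 m and distance of teacup from where it was at the start of the episode below 0.025 m and angle between each of teacup, picture_mug, blue_mug's own z axis and vertical below 0.2 rad and distance of each of picture_mug, blue_mug from where it was at the start of the episode below 0.03 m); the arm keeps its last pose, push and grip.
It fails at once if the rinse arm is forced against the drain rack (over 25 N) (contact force between rinse_arm and drain_rack above 25 N).
It fails at once if the teacup is knocked over or pushed along the rack (distance of teacup from where it was at the start of the episode above 0.04 m or angle between teacup's own z axis and vertical above 0.5 rad).
It fails at once if a mug is knocked over or pushed away (distance of any of picture_mug, blue_mug from where it was at the start of the episode above 0.05 m or angle between any of picture_mug, blue_mug's own z axis and vertical above 0.5 rad).
It also fails if it takes over 42 s, if anything falls off the work surface, if the arm or the gripper's body presses on something with over 40 N, if the wrist force passes 120 N, or if a joint passes its speed limit or range.

## Working session

There is one attempt and no reset: what is moved stays moved. The work goes in short steps, Python scripts to look and compute and a tool call to move; the robot and the scene stay as the last step left them, time stands still between calls to the robot, and variables do not carry over. Pictures are saved under pics/ and viewed, on a budget of 10 in all, crops included, one or two more only if the job needs it, and the job is handed in when it is done.

Besides the shell and the picture viewer there is one more tool, called after "Request:" by a JSON object that holds its "op" and its "data". carry_out: Moves the arm, as the interface text tells. Its arguments: {"type":"object","properties":{"linear":{"type":"array"},"dr":{"type":"array"},"jaw":{"type":"array"}},"required":["linear","dr","jaw"]}

```bash
mkdir -p pics; cat > h.py <<'E'
import numpy as np, cv2, json
from bench import robot
def ray(cam,px):
    c=robot.calibration(cam)
    d=np.array([(px[0]-c['cx'])/c['fx'],(px[1]-c['cy'])/c['fy']]); u=d.copy()
    for _ in range(20): u=d/(1+c['k1']*(u@u))
    return np.array(c['eye']),np.array(c['attitude'])@np.array([u[0],u[1],1])
def at(cam,px,z):
    e,d=ray(cam,px); return e+d*(z-e[2])/d[2]
def proj(cam,p):
    c=robot.calibration(cam); q=np.array(c['attitude']).T@(np.array(p)-np.array(c['eye'])); u=q[:2]/q[2]
    u=u*(1+c['k1']*(u@u)); return np.array([c['fx']*u[0]+c['cx'],c['fy']*u[1]+c['cy']])
def save(cam,name):
    im=robot.capture(cam); cv2.imwrite(f'pics/{name}.png',im[:,:,::-1]); return im
E
python3 - <<'E'
from h import *
for c in('top','scene'):
    k=robot.calibration(c);print(c,k)
    save(c,c+'0')
    for t in ['soak_pan','drain_rack','rinse_arm','hub','rack_end','open_end','fork','spoon','teacup','picture_mug','blue_mug']:
        r=robot.landmark_of(c,t); print(c,t,[(np.round(x['centre'],1).tolist(),round(x['score'],2)) for x in r[:3]])
print(robot.get_state())
a=cv2.imread('pics/top0.png')
E
```

```text
top {'fx': 383.8726666674254, 'fy': 383.8726666674254, 'cx': 281.9205074440825, 'cy': 212.31063804599032, 'k1': -0.06172793965300961, 'eye': array([0.24705009, 0.00323451, 1.23599859]), 'attitude': array([[-0.01125485, -0.98054137,  0.19598967],
       [-0.99992847,  0.0102432 , -0.0061746 ],
       [ 0.00404689, -0.19604514, -0.98058652]])}
top soak_pan [([318.1, 210.2], 0.76), ([153.5, 243.1], 0.28)]
top drain_rack [([288.7, 215.5], 0.66)]
top rinse_arm [([313.3, 211.9], 0.78), ([320.1, 210.3], 0.23)]
top hub [([316.6, 213.4], 0.56)]
top rack_end [([320.7, 211.0], 0.27)]
top open_end [([356.4, 199.4], 0.77), ([336.7, 228.8], 0.35)]
top fork [([319.5, 209.5], 0.68), ([314.9, 207.9], 0.65), ([311.3, 190.5], 0.59)]
top spoon [([334.6, 226.3], 0.63)]
top teacup [([282.3, 218.3], 0.83)]
top picture_mug [([193.7, 236.4], 0.79), ([152.1, 240.0], 0.6)]
top blue_mug [([337.1, 228.0], 0.68), ([403.4, 164.2], 0.57)]
scene {'fx': 461.21498433179187, 'fy': 461.21498433179187, 'cx': 279.0442773144814, 'cy': 202.69828612980885, 'k1': -0.15313750629109743, 'eye': array([-0.39970136, -0.75443019,  
[... 724 characters left out ...]
+01,  8.20867132e+01,  1.46420441e-03,
        6.76893418e+01, -1.02267852e+01]), 'dq': array([ 0.06051402, -0.01490586,  0.08168573,  0.07710279,  0.07225433,
        0.01254675]), 'tau': array([-6.69919409e-04, -4.42333531e+01, -1.78419310e+01, -3.27482294e-04,
        8.96202746e-04,  1.51143422e-05]), 'tcp_pos': array([0.27842381, 0.5595432 , 0.23131089]), 'tcp_rot': array([[ 8.95252038e-01, -1.92276669e-05,  4.45560083e-01],
       [-4.45560082e-01,  1.37640020e-05,  8.95252039e-01],
       [-2.33462979e-05, -1.00000000e+00,  3.75516996e-06]]), 'ft_force': array([0.42509394, 0.01444489, 0.76661186]), 'moment': array([ 0.01697675, -0.01743092,  0.04436915]), 'width': 0.08530341778780759}
```

```bash
python3 - <<'E'
import cv2
a=cv2.imread('pics/top0.png')[140:290,200:400]; cv2.imwrite('pics/t0c.png',cv2.resize(a,(800,600),interpolation=cv2.INTER_CUBIC))
a=cv2.imread('pics/scene0.png')[130:310,180:420]; cv2.imwrite('pics/s0c.png',cv2.resize(a,(800,600),interpolation=cv2.INTER_CUBIC))
E
```

```text
(no output)
```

View pics/t0c.png

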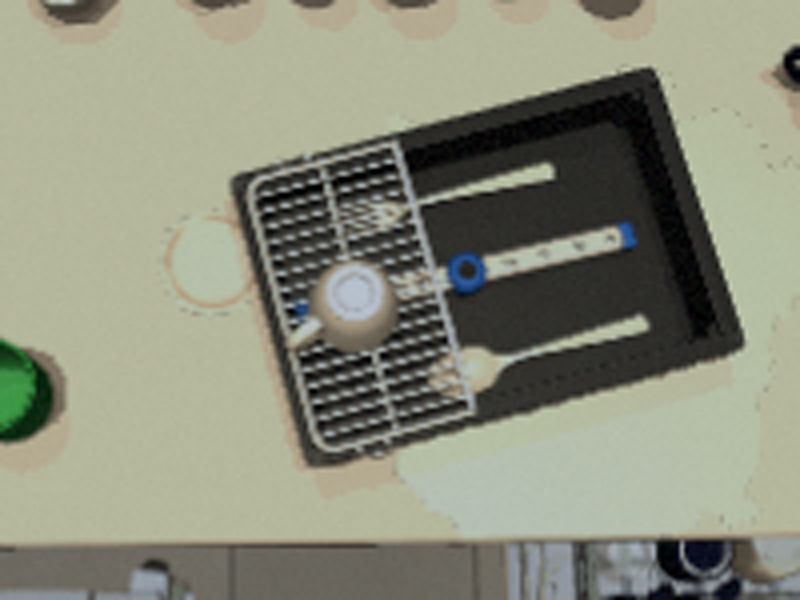

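View pics/s0c.png

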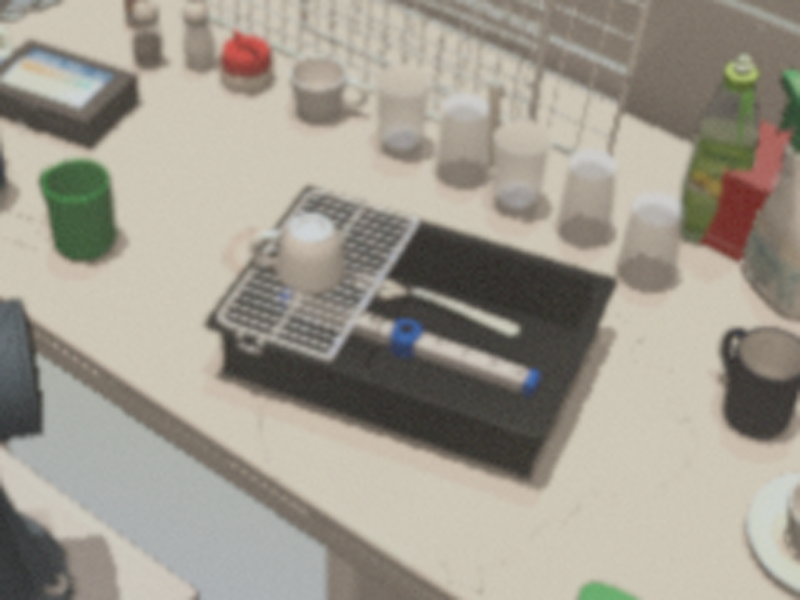

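The top crop shows the rack on the left (+y) with the teacup, the hub at crop (466,272), the open end at (632,235) and the rack end at (302,311). The fork and spoon lie on either side of the arm.

```bash
python3 - <<'E'
from h import *
f=lambda x,y:(200+x/4,140+y/4)
C=[at('top',f(*p),.076)[:2] for p in [(235,180),(652,70),(742,348),(312,465)]]
print('corners',np.round(C,4)); 
pc=np.mean(C,0); yd=(C[0]-C[1])+(C[3]-C[2]); print('pan c',pc,'yaw of +y',np.degrees(np.arctan2(yd[1],yd[0])), np.linalg.norm(C[0]-C[1]),np.linalg.norm(C[0]-C[3]))
E=[at('top',f(*p),z)[:2] for p,z in [((637,234),.012),((466,270),.028),((296,312),.012)]]
print('arm',np.round(E,4)); d=E[2]-E[0]; print(np.linalg.norm(d),np.degrees(np.arctan2(d[1],d[0])))
for n,p in [('teacup',(355,292))]: print(n,at('top',f(*p),.139))
for n,p in [('forktip',(552,170)),('spoonend',(648,322)),('spoonbowl',(480,370)),('rackfree a',(398,142)),('rackfree b',(473,412))]: print(n,at('top',f(*p),.01 if n[0]!='r' else .08).round(4))
g=lambda x,y:(180+x*.3,130+y*.3)
print('scene hub top',at('scene',g(406,326),.028).round(4),'open',at('scene',g(533,380),.012).round(4),'rackend',at('scene',g(285,296),.012).round(4))
for n in ['picture_mug','blue_mug']:
  for c in ['top','scene']: print(n,c,[(at(c,x['centre'],.046).round(3),round(x['score'],2)) for x in robot.look_for(c,n)])
print(robot.get_state()['time_s'])
E
```

```text
corners [[ 0.5667  0.0674]
 [ 0.6544 -0.2646]
 [ 0.4295 -0.3221]
 [ 0.3439  0.0093]]
pan c [ 0.49864327 -0.12750648] yaw of +y 104.63480284742005 0.3433534420646482 0.23026786743399788
arm [[ 0.5353 -0.2591]
 [ 0.5031 -0.1159]
 [ 0.4732  0.0214]]
0.28735401437116126 102.4950323360255
teacup [ 0.46405109 -0.02354699  0.139     ]
forktip [ 0.591  -0.1916  0.01  ]
spoonend [ 0.4622 -0.2648  0.01  ]
spoonbowl [ 0.4244 -0.1266  0.01  ]
rackfree a [ 0.5952 -0.0605  0.08  ]
rackfree b [ 0.3822 -0.1129  0.08  ]
scene hub top [ 0.5043 -0.1167  0.028 ] open [ 0.5375 -0.2511  0.012 ] rackend [0.4718 0.0172 0.012 ]
picture_mug top [(array([0.391, 0.417, 0.046]), 0.92), (array([0.406, 0.271, 0.046]), 0.65)]
picture_mug scene [(array([0.393, 0.392, 0.046]), 0.73), (array([0.41 , 0.265, 0.046]), 0.58), (array([0.508, 0.021, 0.046]), 0.16)]
blue_mug top [(array([ 0.663, -0.438,  0.046]), 0.76)]
blue_mug scene [(array([ 0.651, -0.437,  0.046]), 0.57)]
1.4
```

Request:
{"op": "carry_out", "data": {"linear": [[0,0,0],[0,0,0],[0,0,0],[0,0,0],[0,0,0],[0,0,0],[0,0,0],[0,0,0]], "dr": [[0,6.3,0],[0,6.3,0],[0,6.3,0],[0,6.3,0],[0,6.3,0],[0,6.3,0],[0,6.3,0],[0,6.4,0]], "jaw": [0.6,0.6,0.6,0.6,0.6,0.6,0.6,0.6]}}

```text
time_s: 2.07
tcp_pos: [0.2785, 0.5595, 0.2313]
tcp_rot: [[0.22, 0.0, 0.975], [-0.975, -0.0, 0.22], [0.0, -1.0, 0.0]]
ft_force: [0.9, -0.1, -0.2]
width: 0.0512
```

Request:
{"op": "carry_out", "data": {"linear": [[0.032,0,0.003],[0.032,0,0.003],[0.032,0,0.003],[0.032,0,0.003],[0.032,0,0.003],[0.032,0,0.003],[0.032,0,0.003],[0.032,0,0.003]], "dr": [[0,0,0],[0,0,0],[0,0,0],[0,0,0],[0,0,0],[0,0,0],[0,0,0],[0,0,0]], "jaw": [0.6,0.6,0.6,0.6,0.6,0.6,0.6,0.6]}}

```text
time_s: 2.73
tcp_pos: [0.3599, 0.3142, 0.2315]
tcp_rot: [[0.226, 0.001, 0.974], [-0.974, 0.0, 0.226], [-0.0, -1.0, 0.001]]
ft_force: [0.9, -0.5, 0.1]
width: 0.0511
```

Request:
{"op": "carry_out", "data": {"linear": [[0.032,0,0.003],[0.032,0,0.003],[0.032,0,0.003],[0.032,0,0.003],[0.032,0,0.003],[0.032,0,0.003],[0.032,0,0.003],[0.032,0,0.003]], "dr": [[0,0,0],[0,0,0],[0,0,0],[0,0,0],[0,0,0],[0,0,0],[0,0,0],[0,0,0]], "jaw": [0.6,0.6,0.6,0.6,0.6,0.6,0.6,0.6]}}

```text
time_s: 3.4
tcp_pos: [0.4411, 0.07, 0.2316]
tcp_rot: [[0.226, 0.001, 0.974], [-0.974, 0.0, 0.226], [0.0, -1.0, 0.001]]
ft_force: [0.9, 0.4, 0.4]
width: 0.051
```

Request:
{"op": "carry_out", "data": {"linear": [[0.032,0,0.0024],[0.032,0,0.0024],[0.032,0,0.0024],[0.032,0,0.0024],[0.032,0,0.0024],[0.032,0,0.0024],[0.032,0,0.0024],[0.032,0,0.0024]], "dr": [[0,0,0],[0,0,0],[0,0,0],[0,0,0],[0,0,0],[0,0,0],[0,0,0],[0,0,0]], "jaw": [0.6,0.6,0.6,0.6,0.6,0.6,0.6,0.6]}}

```text
time_s: 4.07
tcp_pos: [0.5175, -0.1752, 0.2314]
tcp_rot: [[0.225, 0.0, 0.974], [-0.974, -0.0, 0.225], [0.0, -1.0, 0.0]]
ft_force: [-0.1, -0.3, -0.5]
width: 0.0513
```

Request:
{"op": "carry_out", "data": {"linear": [[0,0.02,0],[0,0.02,0],[0,0.02,0],[0,0.02,0],[0,0.02,0],[0,0.02,0],[0,0.02,0],[0,0,0]], "dr": [[0,0,0],[0,0,0],[0,0,0],[0,0,0],[0,0,0],[0,0,0],[0,0,0],[0,0,0]], "jaw": [0.6,0.6,0.6,0.6,0.6,0.6,0.6,0.6]}}

```text
time_s: 4.73
tcp_pos: [0.5151, -0.1724, 0.0881]
tcp_rot: [[0.225, -0.006, 0.974], [-0.974, 0.004, 0.225], [-0.005, -1.0, -0.005]]
ft_force: [-0.8, 0.1, -0.3]
width: 0.0514
```

```bash
python3 - <<'E'
from h import *
s=save('scene','s1'); t=save('top','t1')
cv2.imwrite('pics/s1c.png',cv2.resize(cv2.imread('pics/s1.png')[150:300,220:420],(800,600),interpolation=cv2.INTER_CUBIC))
E
```

```text
(no output)
```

View pics/s1c.png

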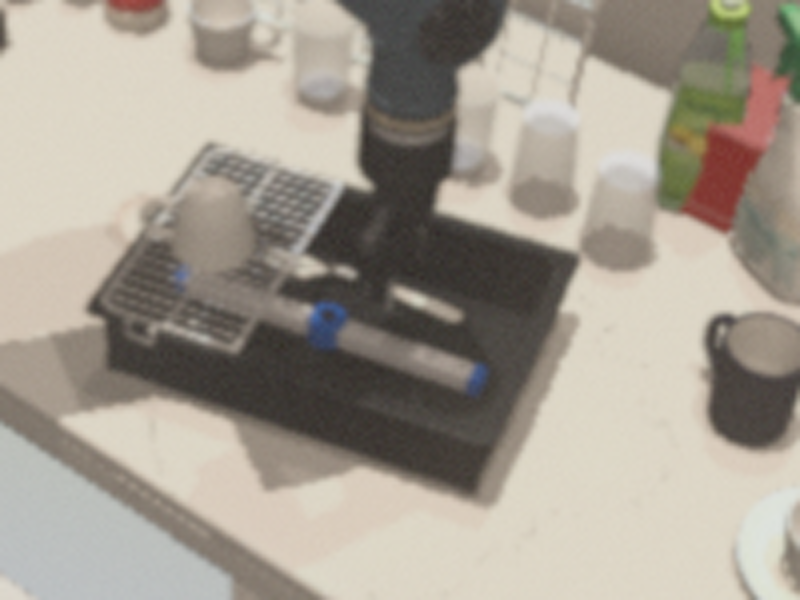

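Request:
{"op": "carry_out", "data": {"linear": [[0,0,0],[0,0.012,0],[0,0.012,0],[0,0.012,0],[0,0.012,0],[0,0.012,0],[0,0,0],[0,0,0]], "dr": [[0,0,0],[0,0,0],[0,0,0],[0,0,0],[0,0,0],[0,0,0],[0,0,0],[0,0,0]], "jaw": [0.6,0.6,0.6,0.6,0.6,0.6,0.6,0.6]}}

```text
time_s: 5.5
tcp_pos: [0.5174, -0.1736, 0.0316]
tcp_rot: [[0.226, 0.0, 0.974], [-0.974, -0.0, 0.226], [0.0, -1.0, 0.0]]
ft_force: [0.2, -0.3, 0.6]
width: 0.0513
```

Clear so far; lower the rest and close.

Request:
{"op": "carry_out", "data": {"linear": [[0,0.009,0],[0,0.009,0],[0,0.007,0],[0,0,0]], "dr": [[0,0,0],[0,0,0],[0,0,0],[0,0,0]], "jaw": [0.6,0.6,0.6,0.6]}}

```text
time_s: 5.83
tcp_pos: [0.5163, -0.173, 0.0049]
tcp_rot: [[0.226, -0.002, 0.974], [-0.974, 0.001, 0.226], [-0.002, -1.0, -0.002]]
ft_force: [0.4, 0.4, -0.3]
width: 0.0513
```

Request:
{"op": "carry_out", "data": {"linear": [[0,0,0],[0,0,0],[0,0,0],[0,0,0],[0,0,0],[0,0,0],[0,0,0],[0,0,0]], "dr": [[0,0,0],[0,0,0],[0,0,0],[0,0,0],[0,0,0],[0,0,0],[0,0,0],[0,0,0]], "jaw": [0,0,0,0,0,0,0,0]}}

```text
time_s: 6.5
tcp_pos: [0.5174, -0.1736, 0.0066]
tcp_rot: [[0.226, 0.001, 0.974], [-0.974, -0.0, 0.226], [0.0, -1.0, 0.0]]
ft_force: [0.3, -0.3, 3.7]
width: 0.0185
```

```bash
cat > plan.py <<'E'
import numpy as np
# plane coords (h along tube to rack, z); tool x=-h at th=0, tool y=-z
def pose(Rh,Rz,th,g=.201,d=.0055):
    t=np.radians(th); u=np.array([np.cos(t),-np.sin(t)]); n=np.array([-np.sin(t),-np.cos(t)])
    return np.array([Rh,Rz])-g*u+d*n
def rows(keys):
    for a,b in zip(keys,keys[1:]):
        t=np.radians(a[2]); dp=pose(*b)-pose(*a)
        x=np.array([-np.cos(t),np.sin(t)]); y=np.array([-np.sin(t),-np.cos(t)])
        print([round(float(dp@x),4),round(float(dp@y),4),0],[0,0,round(a[2]-b[2],2)],'tcp',pose(*b).round(4))
E
python3 -c "
from plan import *
K=[(0,.012,0),(0,.016,0)]+[(-.01*k/8,.016,20*k/8) for k in range(1,9)]
rows(K)
print(pose(-.135,.016+.125*np.tan(np.radians(20)),20), pose(*K[-1]))"
```

```text
[0.0, -0.004, 0] [0, 0, 0] tcp [-0.201   0.0105]
[0.0013, -0.0088, 0] [0, 0, -2.5] tcp [-0.2023  0.0193]
[0.0013, -0.0087, 0] [0, 0, -2.5] tcp [-0.2032  0.028 ]
[0.0013, -0.0087, 0] [0, 0, -2.5] tcp [-0.2037  0.0368]
[0.0013, -0.0086, 0] [0, 0, -2.5] tcp [-0.2039  0.0455]
[0.0013, -0.0086, 0] [0, 0, -2.5] tcp [-0.2037  0.0541]
[0.0013, -0.0085, 0] [0, 0, -2.5] tcp [-0.2031  0.0627]
[0.0013, -0.0084, 0] [0, 0, -2.5] tcp [-0.2021  0.0712]
[0.0012, -0.0084, 0] [0, 0, -2.5] tcp [-0.2008  0.0796]
[-0.32575933  0.12507402] [-0.20075933  0.07957774]
```

Request:
{"op": "carry_out", "data": {"linear": [[0,-0.004,0],[0.0013,-0.0088,0],[0.0013,-0.0087,0],[0.0013,-0.0087,0],[0.0013,-0.0086,0],[0,0,0]], "dr": [[0,0,0],[0,0,-2.5],[0,0,-2.5],[0,0,-2.5],[0,0,-2.5],[0,0,0]], "jaw": [0,0,0,0,0,0]}}

```text
time_s: 7.0
tcp_pos: [0.5173, -0.175, 0.0462]
tcp_rot: [[0.224, 0.039, 0.974], [-0.959, -0.17, 0.228], [0.174, -0.985, -0.0]]
ft_force: [-0.8, 1.3, -0.9]
width: 0.0182
```

Request:
{"op": "carry_out", "data": {"linear": [[0.0013,-0.0086,0],[0.0013,-0.0085,0],[0.0013,-0.0084,0],[0.0012,-0.0084,0],[0,0,0],[0,0,0]], "dr": [[0,0,-2.5],[0,0,-2.5],[0,0,-2.5],[0,0,-2.5],[0,0,0],[0,0,0]], "jaw": [0,0,0,0,0,0]}}

```text
time_s: 7.5
tcp_pos: [0.517, -0.1729, 0.0791]
tcp_rot: [[0.213, 0.076, 0.974], [-0.916, -0.332, 0.227], [0.34, -0.94, -0.001]]
ft_force: [-0.0, 0.1, -2.0]
width: 0.0186
```

```bash
python3 - <<'E'
from h import *
s=save('scene','s2')
cv2.imwrite('pics/s2c.png',cv2.resize(cv2.imread('pics/s2.png')[150:300,220:420],(800,600),interpolation=cv2.INTER_CUBIC))
print(robot.get_state()['ft_force'],robot.get_state()['moment'])
E
```

```text
[-0.04980364 -0.3672036  -1.6715757 ] [ 0.09003574  0.03517684 -0.07323589]
```

View pics/s2c.png

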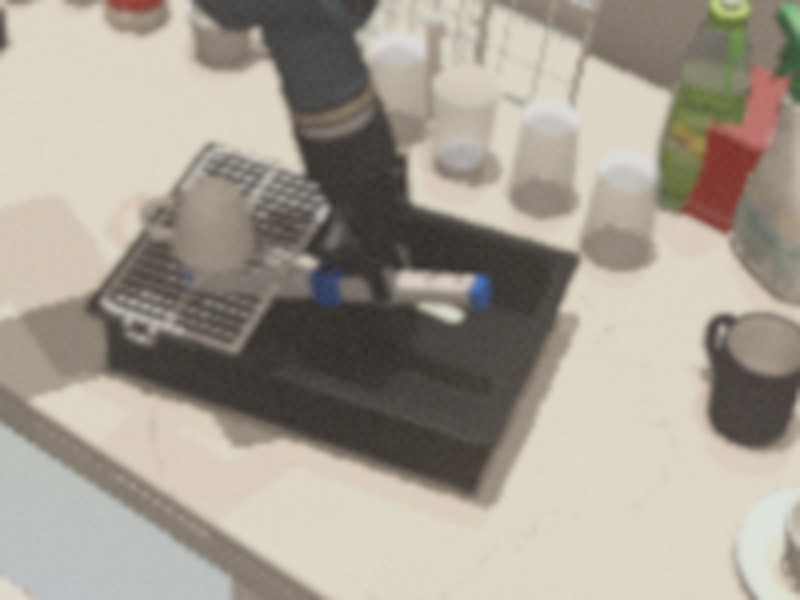

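The tube is tilted up, with the open end at crop (482,290) and the rack end still under the rack. Only its weight is on the wrist. Next I draw it out along its own axis.

Request:
{"op": "carry_out", "data": {"linear": [[0.008,0,0],[0.012,0,0],[0.012,0,0],[0.012,0,0],[0,0,0]], "dr": [[0,0,0],[0,0,0],[0,0,0],[0,0,0],[0,0,0]], "jaw": [0,0,0,0,0]}}

```text
time_s: 7.97
tcp_pos: [0.528, -0.2165, 0.0949]
tcp_rot: [[0.209, 0.079, 0.975], [-0.916, -0.334, 0.223], [0.343, -0.939, 0.003]]
ft_force: [-0.9, 0.2, -1.5]
width: 0.0187
```

```bash
python3 - <<'E'
from h import *
s=robot.get_state(); print(s['ft_force'],s['moment'],s['tcp_pos'])
R=np.array(s['tcp_rot']); p=np.array(s['tcp_pos'])
print({n:proj('scene',p+R@[x,-.0055,0]).round(1).tolist() for n,x in [('hub',-.059),('open',.083),('rack',-.201)]})
save('scene','s3')
for t in ['hub','open_end','rack_end']: print(t,[(x['centre'],x['score']) for x in robot.landmark_of('scene',t)[:2]])
E
```

```text
[-0.85557383  0.22346535 -1.53983443] [ 0.16243022  0.02348743 -0.04168078] [ 0.52796148 -0.2164914   0.09485991]
{'hub': [315.1, 220.8], 'open': [355.3, 223.0], 'rack': [278.6, 218.8]}
hub [([315.8, 220.4], 0.95)]
open_end [([355.2, 223.0], 0.83)]
rack_end [([278.6, 222.0], 0.55)]
```

Predicted and observed positions agree. I continue the draw with about 0.1 m more.

Request:
{"op": "carry_out", "data": {"linear": [[0.014,0,0],[0.014,0,0],[0.014,0,0],[0.014,0,0],[0.014,0,0],[0.014,0,0],[0.014,0,0],[0,0,0]], "dr": [[0,0,0],[0,0,0],[0,0,0],[0,0,0],[0,0,0],[0,0,0],[0,0,0],[0,0,0]], "jaw": [0,0,0,0,0,0,0,0]}}

```text
time_s: 8.83
tcp_pos: [0.5485, -0.3052, 0.1288]
tcp_rot: [[0.21, 0.08, 0.974], [-0.915, -0.335, 0.225], [0.344, -0.939, 0.002]]
ft_force: [0.3, 0.3, -1.0]
width: 0.0185
```

```bash
python3 - <<'E'
from h import *
s=robot.get_state(); print(s['ft_force'],s['moment'],s['tcp_pos'])
R=np.array(s['tcp_rot']); p=np.array(s['tcp_pos'])
pc=np.array([.4986,-.1275]);a=np.radians(104.6);X=np.array([np.sin(a),-np.cos(a)]);Y=np.array([np.cos(a),np.sin(a)])
for n,x in [('hub',-.059),('open_end',.083),('rack_end',-.201)]:
    q=p+R@[x,-.0055,0]; d=q[:2]-pc; print(n,'pan xy',(d@X).round(4),(d@Y).round(4),'z',q[2].round(4),proj('scene',q).round(1))
save('scene','s4')
for t in ['hub','open_end','rack_end']: print(t,[(x['centre'],x['score']) for x in robot.landmark_of('scene',t)[:2]])
cv2.imwrite('pics/s4c.png',cv2.resize(cv2.imread('pics/s4.png')[150:300,220:420],(800,600),interpolation=cv2.INTER_CUBIC))
E
```

```text
[ 0.28960544  0.33010744 -1.00350151] [ 0.19000175 -0.04780019  0.01303045] [ 0.54853601 -0.30522412  0.12880367]
hub pan xy 0.0052 -0.1273 z 0.1137 [342.2 222.1]
open_end pan xy 0.0013 -0.2606 z 0.1625 [385.  224.2]
rack_end pan xy 0.009 0.006 z 0.0648 [303.2 220.1]
hub [([342.4, 225.5], 0.96)]
open_end [([346.4, 224.7], 0.72), ([384.2, 222.6], 0.66)]
rack_end [([300.5, 225.0], 0.68)]
```

View pics/s4c.png

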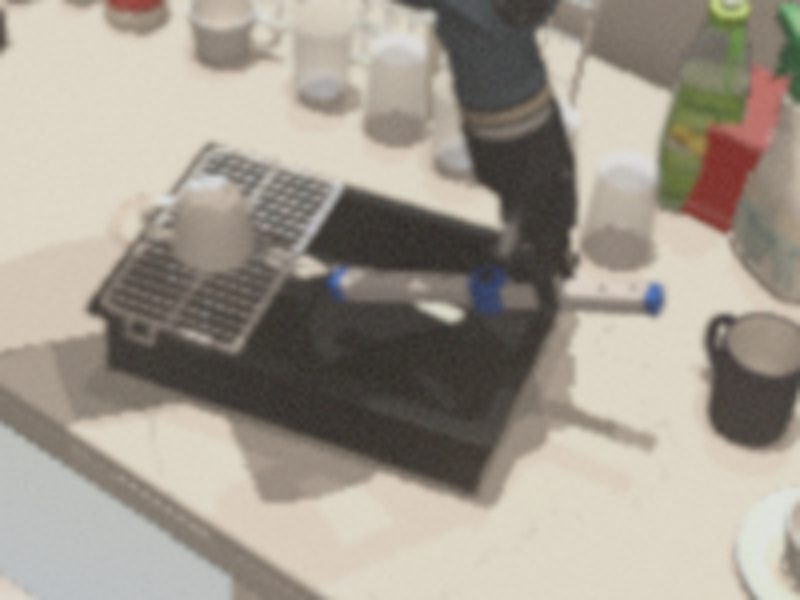

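The rack end is clear of the rack edge and nothing is touching. The tube sags a few degrees in the grip, so I lift gently.

Request:
{"op": "carry_out", "data": {"linear": [[0.0026,-0.007,0],[0.0052,-0.0141,0],[0.0052,-0.0141,0],[0.0052,-0.0141,0],[0.0052,-0.0141,0],[0.0052,-0.0141,0],[0.0052,-0.0141,0],[0.0026,-0.007,0]], "dr": [[0,0,0],[0,0,0],[0,0,0],[0,0,0],[0,0,0],[0,0,0],[0,0,0],[0,0,0]], "jaw": [0,0,0,0,0,0,0,0]}}

```text
time_s: 9.7
tcp_pos: [0.548, -0.3033, 0.2354]
tcp_rot: [[0.212, 0.08, 0.974], [-0.915, -0.334, 0.227], [0.344, -0.939, 0.002]]
ft_force: [0.2, -1.0, -1.2]
width: 0.0184
```

```bash
cat > chk.py <<'E'
from h import *
import sys
from scipy.optimize import least_squares
s=robot.get_state(); print(s['time_s'],s['ft_force'].round(2),s['moment'].round(2),s['tcp_pos'].round(4))
R=np.array(s['tcp_rot']); p=np.array(s['tcp_pos'])
pc=np.array([.4986,-.1275]);a=np.radians(104.6);X=np.array([np.sin(a),-np.cos(a)]);Y=np.array([np.cos(a),np.sin(a)])
def pt(sag,n,g=.059):
    x={'hub':0,'open_end':.142,'rack_end':-.142}[n]; t=np.radians(sag); c=np.array([0,-.0055,0])
    return p+R@(c+(x-g)*np.array([np.cos(t),-np.sin(t),0]))
obs=[]
for c in ('scene','top'):
    save(c,sys.argv[1]+c)
    for n in ['hub','open_end','rack_end']:
        for r in robot.landmark_of(c,n)[:2]:
            if np.linalg.norm(np.array(r['centre'])-proj(c,pt(3,n)))<12: obs.append((c,n,r['centre'])); break
f=lambda v:np.concatenate([proj(c,pt(v[0],n,v[1]))-o for c,n,o in obs])
r=least_squares(f,[3,.059],loss='soft_l1'); print('sag,g',r.x,'res',f(r.x).round(1).tolist())
for n in ['hub','open_end','rack_end']:
    q=pt(r.x[0],n,r.x[1]); d=q[:2]-pc; print(n,'pan xy',(d@X).round(4),(d@Y).round(4),'z',q[2].round(4))
E
python3 chk.py a
```

```text
9.7 [ 0.24 -1.05 -1.24] [0.17 0.02 0.01] [ 0.548  -0.3033  0.2354]
sag,g [3.39704191 0.05910034] res [-0.5, 1.3, 0.0, 1.1, -0.2, 0.2, 0.5, -0.3]
hub pan xy 0.005 -0.1265 z 0.217
open_end pan xy 0.0015 -0.2567 z 0.2736
rack_end pan xy 0.0085 0.0037 z 0.1603
```

Request:
{"op": "carry_out", "data": {"linear": [[0,0,0],[0,0,0],[0,0,0],[0,0,0],[0,0,0],[0,0,0],[0,0,0],[0,0,0]], "dr": [[0,0,2],[0,0,3.5],[0,0,4],[0,0,4.5],[0,0,4.5],[0,0,3.5],[0,0,1.4],[0,0,0]], "jaw": [0,0,0,0,0,0,0,0]}}

```text
time_s: 10.77
tcp_pos: [0.5474, -0.3057, 0.232]
tcp_rot: [[0.223, -0.014, 0.975], [-0.973, 0.058, 0.224], [-0.06, -0.998, -0.001]]
ft_force: [0.6, 0.6, -1.6]
width: 0.0183
```

```bash
python3 chk.py b; python3 -c "
from bench import robot;print(robot.get_state()['tcp_rot'].round(3))"
```

```text
10.7667 [ 0.59  0.56 -1.65] [-0.14 -0.05  0.02] [ 0.5474 -0.3057  0.232 ]
sag,g [-0.89639892  0.06219648] res [-3.1, -2.7, 1.0, 0.3, -0.1, 0.4, 0.2, -1.9]
hub pan xy 0.0041 -0.123 z 0.2421
open_end pan xy -0.0 -0.2646 z 0.2315
rack_end pan xy 0.0082 0.0185 z 0.2528
[[ 0.226 -0.013  0.974]
 [-0.972  0.058  0.226]
 [-0.059 -0.998 -0.   ]]
```

Request:
{"op": "carry_out", "data": {"linear": [[-0.008,0,-0.001],[-0.016,0,-0.001],[-0.018,0,-0.001],[-0.02,0,-0.001],[-0.02,0,-0.001],[-0.018,0,-0.001],[-0.016,0,-0.001],[-0.008,0,0]], "dr": [[0,0,0],[0,0,0],[0,0,0],[0,0,0],[0,0,0],[0,0,0],[0,0,0],[0,0,0]], "jaw": [0,0,0,0,0,0,0,0]}}

```text
time_s: 11.83
tcp_pos: [0.5114, -0.1821, 0.2407]
tcp_rot: [[0.227, -0.015, 0.974], [-0.972, 0.059, 0.227], [-0.061, -0.998, -0.001]]
ft_force: [-0.2, 0.1, -1.7]
width: 0.0184
```

Request:
{"op": "carry_out", "data": {"linear": [[0,0,0],[0,0,0],[0,0,0],[0,0,0],[0,0,0],[0,0,0],[0,0,0],[0,0,0]], "dr": [[0,0,0],[0,0,0],[0,0,0],[0,0,0],[0,0,0],[0,0,0],[0,0,0],[0,0,0]], "jaw": [0,0,0,0,0,0,0,0]}}

```text
time_s: 12.5
tcp_pos: [0.5126, -0.1851, 0.2403]
tcp_rot: [[0.225, -0.014, 0.974], [-0.973, 0.058, 0.225], [-0.059, -0.998, -0.0]]
ft_force: [0.2, 0.2, -1.7]
width: 0.0185
```

```bash
python3 chk.py c; python3 -c "
import cv2
for c in('top','scene'):
  a=cv2.imread(f'pics/c{c}.png')
  a=a[130:280,200:400] if c=='top' else a[130:310,180:420]
  cv2.imwrite(f'pics/c{c}c.png',cv2.resize(a,(800,600),interpolation=cv2.INTER_CUBIC))"
```

```text
12.5 [ 0.18  0.19 -1.74] [-0.11  0.    0.04] [ 0.5126 -0.1851  0.2403]
sag,g [3.69247436 0.05731932] res [-0.5, -0.1, 3.9, -1.0, -1.6, 0.1, 1.4, -1.8, -1.5, -1.1]
hub pan xy 0.0006 -0.0023 z 0.2455
open_end pan xy -0.0033 -0.1443 z 0.2462
rack_end pan xy 0.0045 0.1396 z 0.2448
```

View pics/ctopc.png

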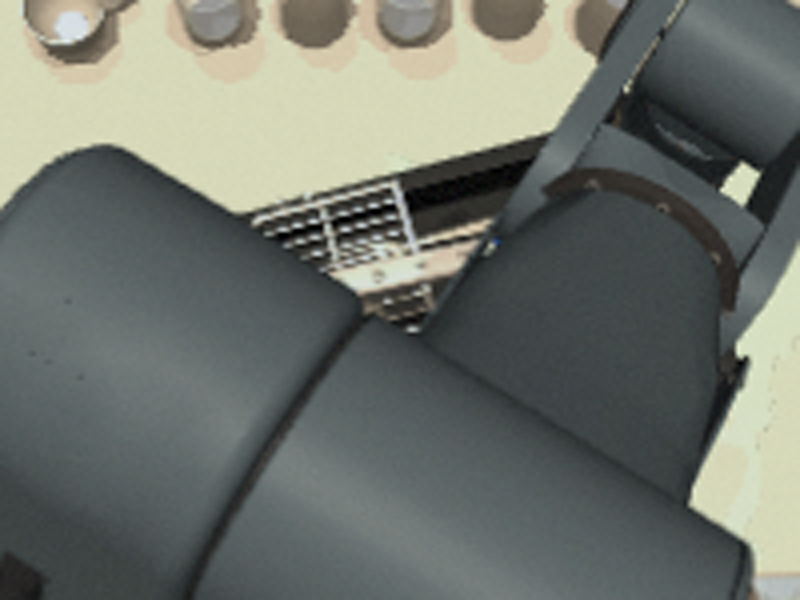

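View pics/cscenec.png

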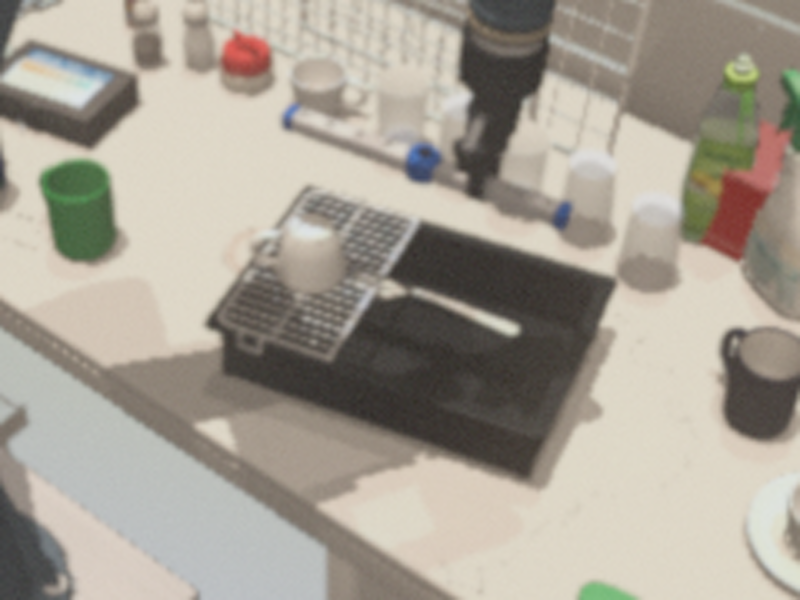

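The tube hangs free: in the scene crop the rack end is at (291,117) and the open end at (563,214). The cup, fork and blue mug are unmoved. One last pixel check of the ends, then I hand it in.

```bash
python3 - <<'E'
from h import *
pc=np.array([.4986,-.1275]);a=np.radians(104.6);X=np.array([np.sin(a),-np.cos(a)]);Y=np.array([np.cos(a),np.sin(a)])
ok=True
for n,c in [('rack',(289,117)),('open',(565,214))]:
    d=at('scene',(180+.3*c[0],130+.3*c[1]),.2455)[:2]-pc; print(n,d@X,d@Y); ok&=abs(d@Y)<.156 and abs(d@X)<.09
s=robot.get_state(); print(s['width'],s['ft_force'],np.abs(s['dq']).max())
if ok: print(robot.finish_job())
E
```

```text
rack 0.01490557416920137 0.1408233227152626
open -0.008160809930435695 -0.14138730037481906
0.01845112877622703 [-0.11081608  0.3472016  -1.21876343] 0.05580434738497501
the job is handed in; nothing more can be done
None
```

I drew the rinse arm out from under the rack and handed the job in while holding it level over the pan. The clock stood at about 12.8 s of the 42 s allowed.

**How it went:** I gripped the tube about 59 mm from the hub on the open side. I tilted it to about 20° with its rack end still under the rack, then drew it out along its own axis. After that I lifted it, levelled it and centred it over the pan. Wrist force readings between moves stayed at or below about 4 N, so there was no sign of it being forced against the rack.

**Last checks:**

| | Value at the end | Limit |
|---|---|---|
| Ends along the pan | about ±0.14 m | ±0.162 m |
| Ends across the pan | within 0.015 m | ±0.105 m |
| Height of both ends | about 0.245 m, roughly 17 cm above the rim | above 0.156 m |

- **Grip:** the finger opening held steady at 18.5 mm, and the wrist carried only the tube's weight, about 1–2 N.
- **Other things:** the last picture shows the teacup, fork and blue mug where they were.

**Less certain:**
- **Tube slip:** the tube slipped about 3.5° in the grip during the draw. I allowed for that when levelling, and it showed the same at the end. One measurement right after levelling disagreed (−0.9°), but it fitted the picture poorly.
- **Top camera:** the robot blocked most of the top camera's view at the end, so the final positions rest mainly on the scene camera.
- **Not checked again:** the spoon could not be made out in the final scene picture, and the picture mug was outside the final crops. The gripper did not work near either of them.

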